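# Hang the rinsed resonance bottle upside down to drain

## Robot

A 6-joint arm with a two-finger parallel gripper is mounted at the origin on the work surface. World frame = base frame: x ahead of the robot, y to its left, z up, the work surface at z = 0. Lengths are in m, angles in rad, forces in N, time in s.
With the tool pointing down it reaches from about 0.25 to 0.85 m from the base axis. Payload 12.5 kg.
Tool frame: the origin (TCP) lies at the centre of the arm's flange, where the gripper is bolted on; the fingertips stand 186 mm ahead of it and the grasp point (between the pads) lies 167 mm ahead of it; z points along the fingers, y is the line along which they close (so a half turn about z gives the same grasp; the last joint's range is limited). The gripper opens to 93 mm and grips with 3 to 60 N. Pads are 15 mm wide; open, the fingers measure 128 mm over their backs; the gripper's body (75 mm by 188 mm) begins 65 mm behind the grasp point.
Start: joints at [1.136, 0.351, 1.652, -0, 1.139, -0.085], TCP at [0.188, 0.517, 0.405] pointing down, gripper open.
Joint ranges: [-2.75, 2.75], [-0.79, 2.1], [0.01, 2.65], [-1.57, 4.71], [0.07, 3.14], [-2.87, 2.87]. Speed limits (rad/s): [2.22, 2.22, 2.79, 3.14, 3.14, 3.14].

## Interface

Orientations are given as a 3x3 rotation matrix whose columns are the frame's x, y, z axes.
In Python, from cell import arm gives the robot as it stands. The module is installed in compiled form; this text tells all that it offers. Calls block until the motion is done:
- arm.move_to(position, orientation): joint-space move of the TCP to a pose.
- arm.servo_line(position, ori=None, speed=0.15, f_stop=None): straight line of the TCP; ori=None keeps the orientation; speed is the mean speed in m/s. With f_stop (N) it stops when the force on the tool has changed by that much, and returns True; else False.
- arm.move_j(angles): joint-space move.
- arm.grip(opening): finger opening in m; the grip force is fixed at half the most; returns when the fingers have stopped.
- arm.wait(seconds).
- arm.solve_ik(position, orientation): joint angles nearest the present ones, or None.
- arm.read_state(): the state.
- arm.capture(name): name is "scene" or "top"; returns (picture, depth): 400x640x3 uint8, red, green, blue; 400x640 float32, m along the optical axis (not along the pixel's ray), 0 where there is no reading.
- arm.calibration(name): a dict with "intrinsics" (3x3 intrinsics, pixels), "T" (4x4, takes a point from camera to world coordinates). Camera axes: x right, y down, z forward; pixel columns grow to the right and rows downward; lengths in m; the calibration is good to about 2 mm. A picture is of the moment at which its call begins. calibration takes no time and is no camera call.
A pose or a line that the arm cannot do raises arm.IKError and nothing moves.
- arm.finish_job(): hands the job in; it is judged then, once.
The state is a dict: "time_s": time; "joint_positions": joint angles; "qd": joint speeds; "effort": joint torques, N m; "position": TCP position; "ee_rot": TCP orientation; "force": force on the tool from outside, world axes, zero at the start; "moment": the same for the moment, N m; "grip_width": finger opening in m; "grasp_force": force on a finger pad.
Only numpy, scipy, OpenCV 4.12 (cv2) and the standard library are available. Lean on these libraries where they do the work, as an engineer would, in place of code of your own. Each camera call takes 0.05 s, during which the arm holds its last target. There are 200 camera calls.

## Task

The open bottle has been rinsed after the resonance experiment: take it from its cradle, turn it mouth-down and slide its neck over the free drying peg, lowering it until the mouth is all the way down at the seat disc before you let go. Leave it hanging there, released and still. Leave the capped bottle lying where it is.

Things in the scene. Friction and masses are not known exactly. Their poses are not given: they have to be found in the camera images.
- bottle_center (a point): Centre of the open bottle, 90 mm from either end: white hollow plastic, 120 g, 180 mm long, no cap. Body 56 mm in diameter for 115 mm from the base, then a shoulder to a neck 40 mm long, 34 mm outer, 29 mm inner diameter. z points along it from base to mouth. It starts lying level on a low, fixed steel rail cradle 56 mm wide, axis 42 mm above the bench, mouth roughly away from the robot.
- bottle_mouth (a point): Centre of the open bottle's mouth, in the plane of its rim, 90 mm from bottle_center along the same z axis, which points out of the mouth.
- peg: The free drying peg: a bare steel rod 10 mm in diameter, round tip, on a seat disc (48 mm diameter) of a fixed steel stand (base 160 x 100 mm). Origin at its foot on the disc, 45 mm above the bench; z along the peg to the tip 135 mm away, leaning 35 degrees from vertical roughly towards the robot; y level. A bottle let go on it sags 7 degrees. A like stand nearby carries a bottle, top at 210 mm.
- capped_center (a point): Centre of the other loose bottle, to be left alone: the same white bottle, but closed with a wide grey screw cap (42 mm diameter, 26 mm high), 250 g, lying in an identical cradle. z points from base to cap.
Things that resemble listed ones, but are neither listed nor needed, are in the scene too. Leave any purple look-alike of the part that bears bottle_center alone.

How it is judged:
By the outcome, as a careful person would: the job done as asked, in the order asked, and still so for the second after the job is handed in, with the robot touching nothing.
It also fails if it takes over 45 s, if anything falls off the work surface, if the arm or the gripper's body presses on something with over 40 N, if the wrist force passes 120 N, or if a joint passes its speed limit or range.

## Working session

There is one attempt and no reset: what is moved stays moved. The work goes in short steps, each a Python script; the robot and the scene stay as the last script left them, time stands still between calls to the robot, and variables do not carry over. Pictures are saved under pics/ and viewed, at most 10 in all, crops included, and the job is handed in when it is done.

```bash
mkdir -p pics
python3 - <<'E'
from cell import arm
import numpy as np, cv2
for n in("scene","top"):
    p,d=arm.capture(n); cv2.imwrite(f"pics/{n}0.png",p[:,:,::-1]); c=arm.calibration(n)
    np.savez(f"{n}0.npz",p=p,d=d,K=c["intrinsics"],T=c["T"]); print(n,np.round(c["T"],3).tolist(),np.round(c["intrinsics"],1).tolist())
E
```

```text
scene [[-0.421, 0.686, -0.593, 1.114], [0.907, 0.32, -0.274, 0.127], [0.001, -0.653, -0.757, 0.773], [0.0, 0.0, 0.0, 1.0]] [[367.7, 0.0, 324.6], [0.0, 367.7, 199.3], [0.0, 0.0, 1.0]]
top [[0.018, -0.996, 0.087, 0.443], [-1.0, -0.017, 0.017, -0.164], [-0.016, -0.087, -0.996, 1.253], [0.0, 0.0, 0.0, 1.0]] [[366.4, 0.0, 317.5], [0.0, 366.4, 199.2], [0.0, 0.0, 1.0]]
```

View pics/scene0.png

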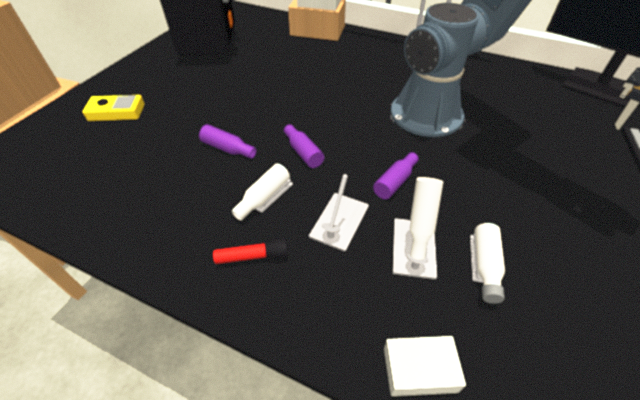

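View pics/top0.png

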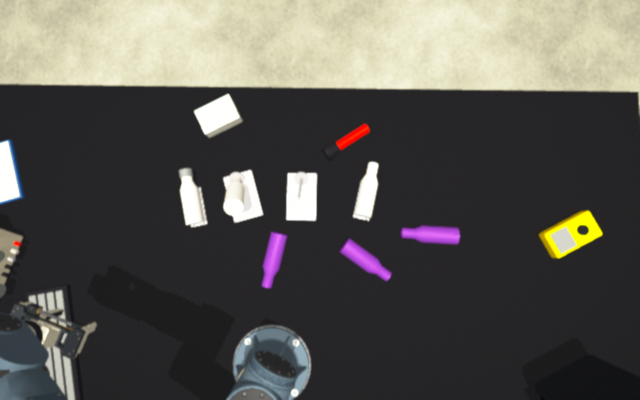

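Candidates for the open bottle:
- White, capless, lying in a cradle, top (367,192) / scene (262,192). This is my choice.
- White with a grey cap, top (192,197). To be left alone.
- White bottle already hanging on the second stand, top (235,195).
- Purple look-alikes, top (273,260), (366,260) and (431,234).

The free peg is at top (301,185) / scene (338,210).

```bash
cat > h.py <<'E'
import numpy as np
def cloud(n,tag="0"):
    f=np.load(f"{n}{tag}.npz"); d=f["d"]; v,u=np.mgrid[:400,:640]
    P=np.stack([(u-f["K"][0,2])/f["K"][0,0]*d,(v-f["K"][1,2])/f["K"][1,1]*d,d,np.ones_like(d)],-1)@f["T"].T
    return f["p"],P[...,:3],d>0
E
python3 - <<'E'
from h import *
import cv2
p,P,ok=cloud("scene"); t,Q,okt=cloud("top")
a=cv2.resize(p[130:270,210:380],None,fx=3.5,fy=3.5,interpolation=cv2.INTER_CUBIC); b=cv2.resize(t[150:230,270:390],(595,397),interpolation=cv2.INTER_CUBIC)
a=cv2.resize(a,(400,330)); b=cv2.resize(b,(400,267)); b=np.vstack([b,np.zeros((63,400,3),np.uint8)])
cv2.imwrite("pics/crop.png",np.hstack([a,b])[:,:,::-1])
def box(C,ok,img,u0,u1,v0,v1,z0,z1):
    m=np.zeros(ok.shape,bool); m[v0:v1,u0:u1]=1; m&=ok&(C[...,2]>z0)&(C[...,2]<z1)&(img.min(-1)>90); return C[m]
for nm,C,o,im,bx in(("top",Q,okt,t,(345,388,152,228)),("scene",P,ok,p,(225,300,155,225))):
    b=box(C,o,im,*bx,0.035,0.09); c=b[:,:2].mean(0); w=np.linalg.svd(b[:,:2]-c,full_matrices=False)[2][0]; w*=np.sign(w[0]); s=(b[:,:2]-c)@w
    print(nm,"bottle n",len(b),"dir",w,"mid",c+w*(s.min()+s.max())/2,"len",np.ptp(s),"zmax",b[:,2].max())
    n=np.array([-w[1],w[0]])
    for k in np.linspace(s.min(),s.max(),10)[:-1]:
        q=b[(s>=k)&(s<k+np.ptp(s)/9)]; l=(q[:,:2]-c)@n; print(np.round([k,l.min(),l.max(),q[:,2].max()],4))
for nm,C,o,im,bx in(("top",Q,okt,t,(284,320,165,225)),("scene",P,ok,p,(305,372,165,250))):
    b=box(C,o,im,*bx,0.03,0.2); print(nm,len(b))
    for z in np.arange(.03,.18,.01):
        q=b[(b[:,2]>=z)&(b[:,2]<z+.01)]
        if len(q): print(round(z,3),len(q),np.round(np.r_[q.mean(0),np.ptp(q[:,:2],axis=0)],4))
    b=box(C,o,im,*bx,0.003,0.03); print("base",np.round([b.min(0),b.max(0)],3).tolist(), cv2.minAreaRect(b[:,:2].astype(np.float32)))
E
```

```text
top bottle n 793 dir [ 0.97838737 -0.20678043] mid [ 0.58522749 -0.30812779] len 0.18128743192595165 zmax 0.07509098309166551
[-0.079  -0.0293  0.0252  0.0751]
[-0.0589 -0.0288  0.0257  0.0728]
[-0.0387 -0.0291  0.0258  0.0712]
[-0.0186 -0.0285  0.0263  0.0706]
[ 0.0016 -0.0285  0.0259  0.068 ]
[ 0.0217 -0.0279  0.0263  0.0665]
[ 0.0419 -0.0213  0.0221  0.0636]
[ 0.062  -0.0166  0.0141  0.0506]
[ 0.0821 -0.0166  0.0142  0.0515]
scene bottle n 1056 dir [ 0.96935979 -0.24564526] mid [ 0.59134621 -0.29980886] len 0.18110219496366842 zmax 0.0705711634995333
[-0.0836 -0.0347  0.0159  0.0706]
[-0.0635 -0.0313  0.0176  0.0685]
[-0.0434 -0.0293  0.0173  0.0677]
[-0.0232 -0.0315  0.019   0.0667]
[-0.0031 -0.0292  0.0199  0.0652]
[ 0.017  -0.027   0.0204  0.0627]
[ 0.0371 -0.0289  0.0172  0.0574]
[ 0.0573 -0.0172  0.0121  0.0492]
[ 0.0774 -0.0172  0.0107  0.0471]
top 201
0.03 26 [ 0.6036 -0.0888  0.0367  0.0136  0.0405]
0.04 58 [ 0.6159 -0.0864  0.0457  0.029   0.0468]
0.05 51 [ 0.625  -0.0863  0.0542  0.0265  0.0465]
0.06 9 [ 0.6139 -0.0877  0.0644  0.0309  0.0166]
0.07 4 [ 0.5994 -0.0858  0.
[... 693 characters left out ...]
[ 0.6276 -0.0849  0.0539  0.0295  0.0402]
0.06 18 [ 0.6081 -0.0845  0.0646  0.0098  0.0098]
0.07 22 [ 0.6008 -0.0848  0.0747  0.0145  0.009 ]
0.08 20 [ 0.5933 -0.0846  0.085   0.0119  0.0091]
0.09 21 [ 0.5861 -0.0849  0.0951  0.0135  0.0094]
0.1 20 [ 0.5785 -0.0845  0.1051  0.0129  0.0089]
0.11 18 [ 0.5728 -0.0845  0.1152  0.0107  0.0098]
0.12 22 [ 0.5659 -0.0845  0.1247  0.0118  0.0093]
0.13 23 [ 0.5576 -0.0847  0.1351  0.0118  0.0094]
0.14 21 [ 0.5502 -0.0842  0.1457  0.0108  0.0097]
0.15 13 [ 0.5445 -0.0847  0.153   0.0108  0.0074]
base [[0.482, -0.135, 0.003], [0.644, -0.035, 0.03]] ((0.5629146695137024, -0.08522914350032806), (0.09994003921747208, 0.1627431958913803), 89.76937103271484)
```

View pics/crop.png

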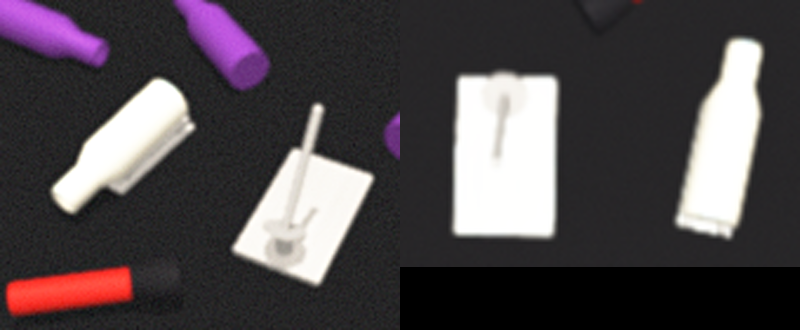

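The crop shows a white bottle with a bare neck, mouth at lower left in the scene crop (~(60,200)) and no cap, so the choice holds. The bare rod on its disc is at crop (300,170).

Next I'll fit the bottle axis and the peg axis, and check that poses are reachable.

```bash
cat >> h.py <<'E'
from scipy.optimize import least_squares
def prof(s):  # bottle outer radius along the axis, s from centre
    return np.interp(s,[25,50],[28,17])/1 if False else np.interp(s,[.025,.050],[.028,.017])
def axis(az,el): return np.array([np.cos(el)*np.cos(az),np.cos(el)*np.sin(az),np.sin(el)])
def fit_bottle(pts,x0):
    def res(x):
        a=axis(x[3],x[4]); d=pts-x[:3]; s=d@a; r=np.linalg.norm(d-np.outer(s,a),axis=1)
        side=r-prof(s); end=abs(s)-.09
        return np.where(end>0,np.hypot(end,np.maximum(side,0)),np.where(abs(side)<abs(end),side,end))
    f=least_squares(res,x0,loss="soft_l1",f_scale=.003); return f.x,np.sqrt(np.mean(res(f.x)**2))
def fit_rod(pts,foot,d):
    def res(x):
        a=axis(x[3],x[4]); e=pts-x[:3]; return np.r_[np.linalg.norm(np.cross(e,a),axis=1)-.005,(x[2]-foot[2])*10]
    return least_squares(res,np.r_[foot,d],loss="soft_l1",f_scale=.003).x
E
python3 - <<'E'
from h import *
from cell import arm
for n,bb,pb in(("top",(345,388,152,228),(284,320,165,225)),("scene",(225,300,155,225),(305,372,165,250))):
    p,P,ok=cloud(n)
    def sel(b,z0,z1,th=90):
        m=np.zeros(ok.shape,bool); m[b[2]:b[3],b[0]:b[1]]=1; m&=ok&(P[...,2]>z0)&(P[...,2]<z1)&(p.min(-1)>th); return P[m]
    x,r=fit_bottle(sel(bb,.045,.1),[.585,-.305,.042,-.21,0]); a=axis(*x[3:])
    print(n,"bottle",np.round(x,4),"rms",r)
    x=fit_rod(sel(pb,.068,.2),np.array([.622,-.086,.045]),[np.pi,.96]); print(" peg foot",np.round(x[:3],4),"az-pi,lean deg",np.degrees([x[3]-np.pi,np.pi/2-x[4]]))
    m=ok&(p.max(-1)<60)&(P[...,0]>.45)&(P[...,0]<.72)&(abs(P[...,1]+.2)<.25)&(abs(P[...,2])<.025); b=P[m]
    print(" bench",np.linalg.lstsq(np.c_[b,np.ones(len(b))][:,[0,1,3]],b[:,2],rcond=None)[0])
E
```

```text
top bottle [ 0.585  -0.3095  0.0356 -0.1995 -0.0705] rms 0.0018651019794780226
 peg foot [ 0.6257 -0.0909  0.045 ] az-pi,lean deg [-3.59993811 35.44677619]
 bench [ 2.09086126e-05 -6.89194815e-04  4.41674885e-04]
scene bottle [ 0.5875 -0.3085  0.0342 -0.1955 -0.0725] rms 0.001401332627237539
 peg foot [ 0.6176 -0.0856  0.045 ] az-pi,lean deg [-0.07032177 35.48503861]
 bench [ 0.00037122 -0.00053732 -0.00116818]
```

```bash
cat >> h.py <<'E'
from scipy.spatial.transform import Rotation
FOOT=np.array([.620,-.0865,.045]); L=np.radians(35)
B=np.array([.5865,-.309,.0355]); AZ,EL=-.1975,-.071
def grasp_pose(a,sg,s=-.04):
    h=np.array([np.cos(AZ),np.sin(AZ),0]); z=np.sin(a)*h-np.cos(a)*np.array([0,0,1]); y=sg*np.array([-h[1],h[0],0])
    R=np.c_[np.cross(y,z),y,z]; return B+s*axis(AZ,EL)-.167*z,R
def hold_pose(at,ct,sg,mouth,lean):
    """TCP pose putting the held bottle's mouth at `mouth`, its axis pointing down the peg direction; at, ct: axis, centre in tool frame"""
    a=np.array([np.sin(lean),0,-np.cos(lean)])
    R=Rotation.align_vectors([a,[0,sg,0]],[at,[0,1,0]],weights=[1000,1])[0].as_matrix()
    return mouth-R@(ct+.09*at),R
def on_peg(h,off=0): # point h along peg axis, offset `off` perpendicular to it, towards the robot and down
    return FOOT+h*np.array([-np.sin(L),0,np.cos(L)])+off*np.array([-np.cos(L),0,-np.sin(L)])
E
python3 - <<'E'
from h import *
from cell import arm
for sg in(1,-1):
  for a in np.radians([15,25,35,45]):
    p,R=grasp_pose(a,sg); at=R.T@axis(AZ,EL); ct=R.T@(B-p); out=[]
    for q,Q in [(p,R),(p+[0,0,.25],R)]+[hold_pose(at,ct,sg,m,l) for m,l in((on_peg(.17)+[0,0,.1],L),(on_peg(.17),L),(on_peg(0),L),(on_peg(0,.0046),L+.12))]:
        j=arm.solve_ik(q,Q); out.append(None if j is None else np.round(j,2).tolist())
    print(sg,np.degrees(a),*out,sep="\n  ")
E
```

```text
1
  14.999999999999998
  [-0.62, 0.66, 1.75, 0.23, 0.5, -2.18]
  [-0.62, 0.33, 1.57, 0.13, 1.0, -2.05]
  [-0.22, 0.38, 1.36, -0.14, 2.02, -1.81]
  [-0.22, 0.45, 1.5, -0.13, 1.81, -1.78]
  [-0.19, 0.77, 1.31, -0.11, 1.68, -1.74]
  [-0.2, 0.69, 1.44, -0.1, 1.5, -1.74]
1
  25.0
  [-0.66, 0.64, 1.86, 0.67, 0.3, -2.64]
  [-0.66, 0.27, 1.69, 0.26, 0.8, -2.18]
  [-0.24, 0.29, 1.43, -0.11, 1.87, -1.81]
  [-0.24, 0.36, 1.57, -0.1, 1.65, -1.79]
  [-0.2, 0.67, 1.42, -0.09, 1.49, -1.74]
  [-0.22, 0.6, 1.56, -0.07, 1.31, -1.76]
1
  35.0
  [-0.69, 0.65, 1.96, 1.63, 0.28, 2.67]
  [-0.69, 0.23, 1.81, 0.49, 0.61, -2.4]
  [-0.25, 0.2, 1.5, -0.07, 1.71, -1.82]
  [-0.25, 0.26, 1.66, -0.07, 1.49, -1.81]
  [-0.21, 0.59, 1.54, -0.06, 1.29, -1.76]
  [-0.23, 0.52, 1.67, -0.04, 1.11, -1.78]
1
  45.0
  [-0.73, 0.68, 2.03, 2.21, 0.46, 2.06]
  [-0.73, 0.21, 1.92, 0.9, 0.47, -2.81]
  [-0.28, 0.1, 1.59, -0.03, 1.54, -1.85]
  [-0.28, 0.17, 1.75, -0.03, 1.31, -1.84]
  [-0.23, 0.5, 1.66, -0.03, 1.08, -1.79]
  [-0.25, 0.44, 1.79, 0.01, 0.89, -1.82]
-1
  14.999999999999998
  [-0.62, 0.66, 1.75, 0.23, 0.5, 0.96]
  [-0.6
[... 238 characters left out ...]
  [-0.66, 0.27, 1.69, 0.26, 0.8, 0.96]
  [-0.24, 0.29, 1.43, -0.11, 1.87, 1.33]
  [-0.24, 0.36, 1.57, -0.1, 1.65, 1.35]
  [-0.2, 0.67, 1.42, -0.09, 1.49, 1.4]
  [-0.22, 0.6, 1.56, -0.07, 1.31, 1.39]
-1
  35.0
  [-0.69, 0.65, 1.96, 1.63, 0.28, -0.47]
  [-0.69, 0.23, 1.81, 0.49, 0.61, 0.74]
  [-0.25, 0.2, 1.5, -0.07, 1.71, 1.32]
  [-0.25, 0.26, 1.66, -0.07, 1.49, 1.33]
  [-0.21, 0.59, 1.54, -0.06, 1.29, 1.38]
  [-0.23, 0.52, 1.67, -0.04, 1.11, 1.36]
-1
  45.0
  [-0.73, 0.68, 2.03, 2.21, 0.46, -1.08]
  [-0.73, 0.21, 1.92, 0.9, 0.47, 0.33]
  [-0.28, 0.1, 1.59, -0.03, 1.54, 1.3]
  [-0.28, 0.17, 1.75, -0.03, 1.31, 1.3]
  [-0.23, 0.5, 1.66, -0.03, 1.08, 1.35]
  [-0.25, 0.44, 1.79, 0.01, 0.89, 1.32]
```

```bash
cat > g.py <<'E'
from h import *
from cell import arm
import cv2
sg=-1; p,R=grasp_pose(np.radians(15),sg)
s=arm.read_state(); arm.servo_line(s["position"]+[0,0,.13],speed=.25)
arm.grip(.093)
arm.move_to(p+[0,0,.33]-.0*R[:,2],R)
arm.servo_line(p-.09*R[:,2],speed=.25)
print("contact",arm.servo_line(p,speed=.08,f_stop=6))
s=arm.read_state(); print(s["time_s"],s["position"]-p,s["force"])
im,_=arm.capture("scene"); im2,_=arm.capture("top")
cv2.imwrite("pics/pre.png",np.hstack([cv2.resize(im[100:260,180:380],(400,320)),cv2.resize(im2[120:280,280:480],(400,320))])[:,:,::-1])
E
python3 g.py
```

```text
contact False
6.5083 [ 5.84429063e-05 -8.37893044e-05  4.79660441e-04] [ 0.99821188  1.06746424 -0.06093812]
```

View pics/pre.png

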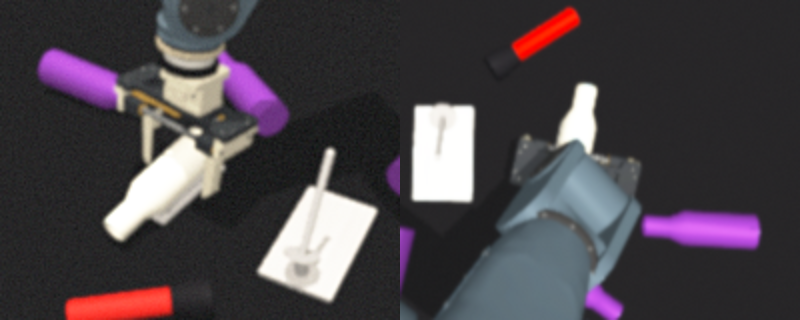

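The fingers straddle the bottle body (scene crop ~(180,160)) with nothing touched. Next: grip, lift, turn to the pose above the peg, and look.

```bash
cat > l.py <<'E'
from h import *
from cell import arm
import cv2
sg=-1; p,R=grasp_pose(np.radians(15),sg); at=R.T@axis(AZ,EL); ct=R.T@(B-p)
arm.grip(.045); s=arm.read_state(); print("grip",s["grip_width"],s["grasp_force"])
arm.servo_line(p+[0,0,.22],speed=.2)
q,Q=hold_pose(at,ct,sg,on_peg(.165)+[0,0,.06],L); arm.move_to(q,Q)
s=arm.read_state(); print(s["time_s"],s["position"]-q,s["grip_width"],s["grasp_force"],s["force"])
for n in("scene","top"):
    im,d=arm.capture(n); c=arm.calibration(n); np.savez(f"{n}1.npz",p=im,d=d,K=c["intrinsics"],T=c["T"])
m=on_peg(.165)+[0,0,.06]; a=np.array([np.sin(L),0,-np.cos(L)]); c0=m-.09*a
for n in("scene","top"):
    p_,P,ok=cloud(n,"1"); d=P-c0; sp=d@a; r=np.linalg.norm(d-sp[...,None]*a,axis=-1)
    b=P[ok&(r<.045)&(sp>-.01)&(sp<.115)&(p_.min(-1)>110)&(np.ptp(p_.astype(int),axis=-1)<40)]
    x,e=fit_bottle(b,np.r_[c0,0,-np.pi/2+L]); A=axis(*x[3:])
    print(n,len(b),"mouth err",np.round(x[:3]+.09*A-m,4),"az,lean",np.degrees(x[3]),np.degrees(np.pi/2+x[4]),"rms",e)
A=cv2.resize(np.load("scene1.npz")["p"][60:260,230:480],(500,400)); T=np.load("top1.npz")["p"][100:260,240:400]
cv2.imwrite("pics/held.png",np.hstack([A[:,:400],cv2.resize(T,(400,400))])[:,:,::-1])
E
python3 l.py
```

```text
grip 0.0510861566163686 29.93315124185756
9.6083 [ 2.49403196e-05 -5.11210144e-04 -7.87033334e-04] 0.051073475718457204 29.95821677322965 [ 0.28465526 -0.19794609 -1.05264878]
scene 1004 mouth err [-0.      0.0001 -0.0022] az,lean -0.5943263389063446 34.74719280729211 rms 0.00110056943356937
top 0 mouth err [0. 0. 0.] az,lean 0.0 35.0 rms nan
  return _methods._mean(a, axis=axis, dtype=dtype,
  ret = ret.dtype.type(ret / rcount)
```

View pics/held.png

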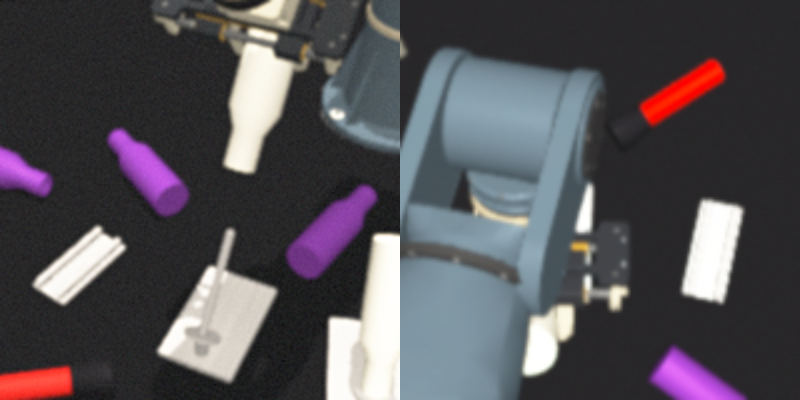

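The open bottle is held mouth-down (mouth at crop (240,165)) above the bare peg tip (230,232), and its empty cradle is at (80,265). The scene-camera fit agrees within 2 mm and 0.6°, so I'm inserting under force guard.

```bash
sed -i 's/^FOOT=.*;/FOOT=np.array([.6187,-.0862,.045]);/' h.py
cat > i.py <<'E'
from h import *
from cell import arm
import cv2
sg=-1; p,R=grasp_pose(np.radians(15),sg); at=R.T@axis(AZ,EL); ct=R.T@(B-p)
go=lambda h,off=0,l=L,**k:arm.servo_line(*hold_pose(at,ct,sg,on_peg(h,off),l),**k)
go(.165,speed=.15)
print("enter",go(.10,speed=.08,f_stop=8), "slide",go(.02,speed=.1,f_stop=8))
print("seat",go(-.02,speed=.03,f_stop=5))
s=arm.read_state(); m=s["position"]+s["ee_rot"]@(ct+.09*at)-on_peg(0); print(s["time_s"],"mouth h",m@[-np.sin(L),0,np.cos(L)],m,s["force"],s["grip_width"])
for n in("scene",):
    im,d=arm.capture(n); c=arm.calibration(n); np.savez(f"{n}2.npz",p=im,d=d,K=c["intrinsics"],T=c["T"])
    cv2.imwrite("pics/seat.png",cv2.resize(im[110:270,260:460],(750,600),interpolation=cv2.INTER_CUBIC)[:,:,::-1])
E
python3 i.py
```

```text
enter False slide False
seat True
12.9083 mouth h 0.0013940078124691242 [-2.10732554e-03  2.97597466e-05  2.26204088e-04] [-4.34485248  0.12391749  4.2753705 ] 0.050946223235551744
```

View pics/seat.png

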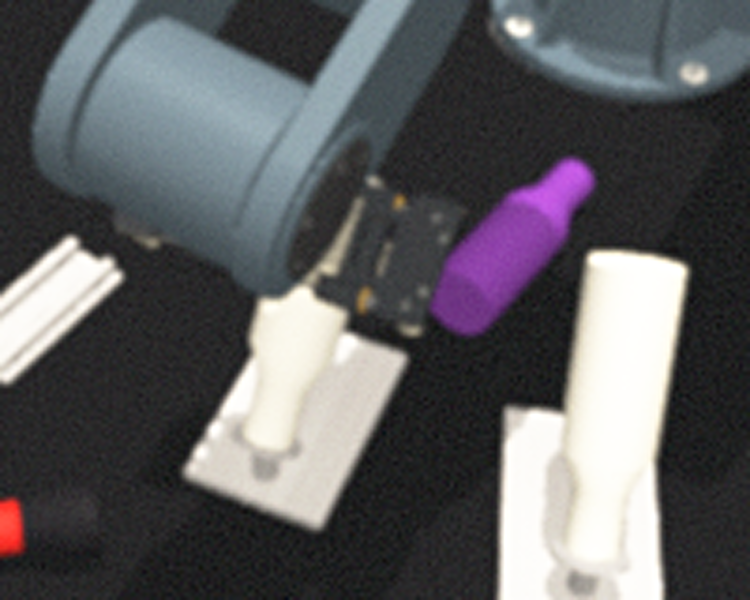

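The neck is on the peg and the rim meets the disc at crop (268,445), confirmed by force at a height of about 1 mm. I'll ease into the sagged pose, re-seat, release and retreat.

```bash
cat > r.py <<'E'
from h import *
from cell import arm
import cv2
sg=-1; p,R=grasp_pose(np.radians(15),sg); at=R.T@axis(AZ,EL); ct=R.T@(B-p)
go=lambda h,off=0,l=L,**k:arm.servo_line(*hold_pose(at,ct,sg,on_peg(h,off),l),**k)
print("tilt",go(.0038,.0035,L+np.radians(5.5),speed=.02,f_stop=10))
print("seat",go(-.02,.0035,L+np.radians(5.5),speed=.03,f_stop=4))
s=arm.read_state(); m=s["position"]+s["ee_rot"]@(ct+.09*at)-on_peg(0); print("h",m@[-np.sin(L),0,np.cos(L)],s["force"])
arm.grip(.093); arm.wait(.5); s=arm.read_state(); print(s["grip_width"],s["force"])
arm.servo_line(s["position"]-.16*s["ee_rot"][:,2],speed=.15)
s=arm.read_state(); arm.servo_line(s["position"]+[0,0,.15],speed=.25)
q=np.array(arm.read_state()["joint_positions"]); q[0]-=.7; arm.move_j(q); arm.wait(.5)
im,d=arm.capture("scene"); im2,d2=arm.capture("top")
for n,i,dd in(("scene",im,d),("top",im2,d2)):
    c=arm.calibration(n); np.savez(f"{n}3.npz",p=i,d=dd,K=c["intrinsics"],T=c["T"])
    P_,P,ok=cloud(n,"3"); l=L+np.radians(7); a=np.array([np.sin(l),0,-np.cos(l)]); m0=on_peg(.002,.0046); c0=m0-.09*a; e=P-c0; sp=e@a; r=np.linalg.norm(e-sp[...,None]*a,axis=-1)
    b=P[ok&(r<.05)&(abs(sp)<.105)&(P[...,2]>.06)&(P_.min(-1)>110)]
    if len(b)>30:
        x,f=fit_bottle(b,np.r_[c0,0,-np.pi/2+l]); A=axis(*x[3:]); mm=x[:3]+.09*A-on_peg(0); print(n,len(b),"mouth h",mm@[-np.sin(L),0,np.cos(L)],mm,"az,lean",np.degrees([x[3],np.pi/2+x[4]]),f)
cv2.imwrite("pics/done.png",np.hstack([cv2.resize(im[110:270,240:440],(400,320)),cv2.resize(im2[120:280,200:400],(400,320))])[:,:,::-1])
s=arm.read_state(); print(s["time_s"],s["force"])
E
python3 r.py
```

```text
tilt False
seat True
h 0.0028115583100569923 [-2.63123813  0.01260994  2.16776134]
0.09299717650716947 [0.94454237 0.11851998 0.19905094]
scene 1473 mouth h 0.0017179874138838812 [-0.00474438  0.00029836 -0.00122478] az,lean [-0.4632153  41.39175993] 0.001161877482072589
top 685 mouth h 0.004273101259778799 [-0.00669469 -0.00031878  0.00052882] az,lean [-0.42670673 41.54791382] 0.0012259428152319694
20.2083 [-0.25723736 -0.52837197  0.75279754]
```

View pics/done.png

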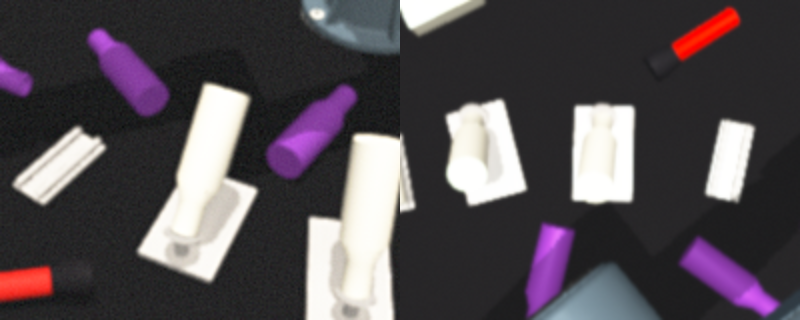

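The bottle hangs on the peg with its mouth at the disc (scene crop (185,230)), leaning 41.5° as expected for the 7° sag. The arm is clear.

```bash
python3 -c "
from cell import arm
print(arm.finish_job())"
```

```text
the job is handed in; nothing more can be done
None
```

The open bottle hangs mouth-down on the free peg, its mouth at the seat disc, released, and the job is handed in; the capped bottle was not touched, and the arm was clear at 20.2 s of the 45 s.

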